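Find the ballasted trap canister by feel and log its weight

ROBOT

A 6-joint arm with a two-finger parallel gripper is mounted at the origin on the work surface. World frame = base frame: x ahead of the robot, y to its left, z up, the work surface at z = 0. Lengths are in m, angles in rad, forces in N, time in s.
With the tool pointing down it reaches from about 0.375 to 0.925 m from the base axis. Payload 5.7 kg.
Tool frame: the origin (TCP) lies on the centre line of the jaws, within the pads' length; the fingertips stand 11 mm ahead of it and the grasp point (between the pads) lies 8 mm behind it; z points along the fingers, y is the line along which they close (so a half turn about z gives the same grasp; the last joint's range is limited). The gripper opens to 88 mm and grips with 3 to 60 N. Pads are 20 mm wide; open, the fingers measure 115 mm over their backs; the gripper's body (75 mm by 178 mm) begins 61 mm behind the grasp point.
Start: joints at [-1.387, 0.359, 1.51, -0, 1.272, -0.115], TCP at [0.177, -0.573, 0.234] pointing down, gripper open.
Joint ranges: [-2.97, 2.97], [-1.01, 2.36], [0.21, 2.38], [-0.96, 4.11], [0.2, 2.71], [-2.98, 2.98]. Speed limits (rad/s): [2.39, 2.39, 3.14, 3.14, 3.14, 3.14].

INTERFACE

Orientations are given as [roll, pitch, yaw] about the fixed x, y, z axes, in that order (R = Rz(yaw) Ry(pitch) Rx(roll)).
In Python, from workcell import arm gives the robot as it stands. The module is installed in compiled form; this text tells all that it offers. Calls block until the motion is done:
- arm.movep(position, orientation): joint-space move of the TCP to a pose.
- arm.move_l(position, attitude=None, v=0.15, force_limit=None): straight line of the TCP; attitude=None keeps the orientation; v is the mean speed in m/s. With force_limit (N) it stops when the force on the tool has changed by that much, and returns True; else False.
- arm.movej(angles): joint-space move.
- arm.move_gripper(opening, f_grip=None): finger opening in m; f_grip is the grip in N (None keeps the last); returns when the fingers have stopped.
- arm.sleep(seconds).
- arm.solve_ik(position, orientation): joint angles nearest the present ones, or None.
- arm.read_state(): the state.
- arm.grab_frame(name): name is "scene" or "side" or "wrist"; returns the picture (420x560x3 uint8, red, green, blue); there is no depth.
- arm.calibration(name): a dict with "camera_matrix" (3x3 intrinsics, pixels), "pose" (4x4, takes a point from camera to world coordinates). Camera axes: x right, y up, looking along -z (the intrinsics and any distortion apply to the point x, -y, -z); pixel columns grow to the right and rows downward; lengths in m; the calibration is good to about 2 mm. A picture is of the moment at which its call begins: read the wrist's pose just before it. calibration takes no time and is no camera call; for the wrist camera it gives the pose at the moment of the call.
A pose or a line that the arm cannot do raises arm.Unreachable and nothing moves.
- arm.job_done(): hands the job in; it is judged then, once.
The state is a dict: "time_s": time; "joints": joint angles; "qd": joint speeds; "tau": joint torques, N m; "position": TCP position; "orientation": TCP orientation; "wrist_force": force on the tool from outside, world axes, zero at the start; "torque": the same for the moment, N m; "grip_width": finger opening in m; "grasp_force": force on a finger pad.
Only numpy, scipy, OpenCV 4.12 (cv2) and the standard library are available. Lean on these libraries where they do the work, as an engineer would, in place of code of your own. Each camera call takes 0.05 s, during which the arm holds its last target. There are 200 camera calls.

TASK

Two of the three look-alike teal canisters are empty and one holds ballast: nudge them to feel which one is heavy, and slide that one, and no other, onto the yellow weighing plate until it drops fully into the well. Then press the red spring pedal down to its stop for a moment to log the weight, and let it come back up. Leave the two empty canisters standing on the deck clear of the plate, topple nothing, leave the jar, bottle, mug and pipe offcut where they are, and do not press the pedal before the heavy canister is down on the plate.

Things in the scene. Friction and masses are not known exactly. Their poses are not given: they have to be found in the camera images.
- canister_a: one of three look-alike canisters: closed teal plastic pipe with white cap and tan band, 90 diameter, 85 tall (too wide to be gripped), standing on the deck. Two are empty (0.15 to 0.3 kg), one holds ballast (0.6 to 0.95 kg); which one differs from run to run and cannot be seen. Origin: centre of its underside, z up.
- canister_b: one of three look-alike canisters: closed teal plastic pipe with white cap and tan band, 90 diameter, 85 tall (too wide to be gripped), standing on the deck. Two are empty (0.15 to 0.3 kg), one holds ballast (0.6 to 0.95 kg); which one differs from run to run and cannot be seen. Origin: centre of its underside, z up.
- canister_c: one of three look-alike canisters: closed teal plastic pipe with white cap and tan band, 90 diameter, 85 tall (too wide to be gripped), standing on the deck. Two are empty (0.15 to 0.3 kg), one holds ballast (0.6 to 0.95 kg); which one differs from run to run and cannot be seen. Origin: centre of its underside, z up.
- deck: flat grey weighing deck, fixed, 340 (its x) by 500 (its y) by 25 thick; origin at the centre of its underside, z up, so its top is at z = 25. The canisters stand in a row along y at about x = -90; a low console (40 by 150, 35 high) is fixed to its far edge at x = 190.
- plate_center (a point): centre of the top face of the yellow weighing plate, 120 by 120, let into the deck at deck x = 80, y = 0, in a well 124 wide. Unloaded it is flush with the deck (z = 25). An empty canister does not move it; the ballasted one sinks it 6 to its stop, so that the canister drops into the well.
- plate (a joint): how far the weighing plate has sunk, in m: 0 flush with the deck, 0.006 down on its stop.
- pedal (a joint): angle of the red and black pedal's treadle, in rad: 0 up (at rest, tilted 0.3 up from level), 0.28 pressed to its stop. A spring returns it; full travel takes about 10 N at the pad.
- pedal_pad (a point): place to press, on top of the treadle's black ribbed pad, 105 from the hinge, about 65 above the table when up and 36 when fully down. The treadle is 140 long, 72 wide; it moves with the treadle.
- pedal_hinge (a point): fixed point on the treadle's hinge axis, 28 above the table; the hinge is at the far end (+x of its own frame), the treadle runs from it along its own -x, the axis is its own y.
- pedal_base: fixed grey base plate of the pedal, 170 by 100, 12 thick, 43 high at the hinge cheeks; origin at the centre of its underside, hinge at its x = +70. Stands on the table to the left or to the right of the deck.
- rack: fixed grey rack with six white pipe stubs, 150 by 100, 75 tall, on the other side of the deck from the pedal; origin at the centre of its underside. Not used.
- jar: bystander: amber glass jar with white cap, 56 diameter, 75 tall, standing on the deck's far left; origin at the middle of its underside.
- bottle: bystander: bottle with blue cap, 54 diameter, 110 tall, standing on the deck's far right; origin at the middle of its underside.
- mug: bystander: blue mug, 76 diameter, 85 tall, on the table left of the deck's far end; origin at the middle of its underside.
- offcut: bystander: open teal pipe offcut, 80 diameter, 90 tall, on the table right of the deck's far end; origin at the middle of its underside.
Mind the look-alikes: they are no part of the job. Leave any orange or pink look-alike of the canister_a alone.

How it is judged:
On the way, in this order (a step that is already met when the one before it is completed fails the run):
1. the ballasted canister stands on the plate and has sunk it to its stop (value of joint plate above 0.0045 m and ((horizontal distance between canister_a and plate_center below 0.024 m and angle between canister_a's own z axis and vertical below 0.06 rad) or (horizontal distance between canister_b and plate_center below 0.024 m and angle between canister_b's own z axis and vertical below 0.06 rad) or (horizontal distance between canister_c and plate_center below 0.024 m and angle between canister_c's own z axis and vertical below 0.06 rad))), for 0.3 s.
2. the pedal is pressed to its stop while the plate is down (value of joint plate above 0.0045 m and value of joint pedal above 0.255 rad), for 0.15 s.
At the end, for the whole second after the job is handed in: The ballasted canister stands upright in the well, its axis within 24 mm of the plate's centre, the plate down more than 4.5 mm; the two others stand upright (0.06 rad) on the deck, axes over 80 mm from the plate's centre; all at rest; the pedal is back up (under 0.05 rad) (all of step 1 and ((horizontal distance between canister_a and plate_center below 0.024 m and angle between canister_a's own z axis and vertical below 0.06 rad) or (horizontal distance between canister_a and plate_center above 0.08 m and angle between canister_a's own z axis and vertical below 0.06 rad and z of canister_a in the frame of deck between 0.021 and 0.032 m)) and ((horizontal distance between canister_b and plate_center below 0.024 m and angle between canister_b's own z axis and vertical below 0.06 rad) or (horizontal distance between canister_b and plate_center above 0.08 m and angle between canister_b's own z axis and vertical below 0.06 rad and z of canister_b in the frame of deck between 0.021 and 0.032 m)) and ((horizontal distance between canister_c and plate_center below 0.024 m and angle between canister_c's own z axis and vertical below 0.06 rad) or (horizontal distance between canister_c and plate_center above 0.08 m and angle between canister_c's own z axis and vertical below 0.06 rad and z of canister_c in the frame of deck between 0.021 and 0.032 m)) and linear speed of each of canister_a, canister_b, canister_c below 0.02 m/s and value of joint pedal below 0.05 rad); the robot touches nothing.
It fails at once if an empty canister is put on the plate (its axis within 12 mm of the plate's centre while the plate has not sunk 2 mm) (horizontal distance between any of canister_a, canister_b, canister_c and plate_center below 0.012 m and value of joint plate below 0.002 m).
It fails at once if the pedal is pressed (more than 0.1 rad) before the heavy canister is down on the plate (value of joint pedal above 0.1 rad and value of joint plate below 0.0035 m).
It fails at once if a canister is toppled (tilted more than 0.5 rad) (angle between any of canister_a, canister_b, canister_c's own z axis and vertical above 0.5 rad).
It fails at once if a bystander is shifted more than 40 mm (distance of any of jar, bottle, mug, offcut from where it was at the start of the episode above 0.04 m).
It also fails if it takes over 72 s, if anything falls off the work surface, if the arm or the gripper's body presses on something with over 40 N, if the wrist force passes 120 N, or if a joint passes its speed limit or range.

## Working session

There is one attempt and no reset: what is moved stays moved. The work goes in short steps, each a Python script; the robot and the scene stay as the last script left them, time stands still between calls to the robot, and variables do not carry over. Pictures are saved under pics/ and viewed, at most 10 in all, crops included, and the job is handed in when it is done.

```bash
mkdir -p pics; python3 - <<'E'
from workcell import arm
import cv2,numpy as np
for n in("scene","side"):
    im=arm.grab_frame(n); cv2.imwrite(f"pics/{n}0.png",im[:,:,::-1]); c=arm.calibration(n); print(n,c["camera_matrix"].round(1).tolist(),c["pose"].round(3).tolist(),[k for k in c])
print(arm.read_state())
E
```

```text
scene [[449.0, 0.0, 286.3], [0.0, 449.0, 222.9], [0.0, 0.0, 1.0]] [[0.501, -0.6, 0.624, 1.171], [0.865, 0.338, -0.37, -0.409], [0.011, 0.725, 0.688, 0.82], [0.0, 0.0, 0.0, 1.0]] ['camera_matrix', 'pose']
side [[424.3, 0.0, 273.5], [0.0, 424.3, 203.9], [0.0, 0.0, 1.0]] [[-0.91, 0.269, -0.315, 0.196], [-0.414, -0.601, 0.683, 0.701], [-0.006, 0.753, 0.658, 0.748], [0.0, 0.0, 0.0, 1.0]] ['camera_matrix', 'pose']
{'time_s': 0.1, 'joints': array([-1.38712315e+00,  3.59429682e-01,  1.51128503e+00, -1.03934866e-05,
        1.27251099e+00, -1.15116375e-01]), 'qd': array([-1.91155417e-04, -7.73139389e-04, -2.21117888e-03,  1.34578678e-04,
       -3.66107890e-05,  1.02433665e-03]), 'tau': array([-1.78264810e-05, -5.16354632e+01, -2.71406275e+01,  6.75554783e-02,
        2.76399980e-02, -2.20292725e-05]), 'position': array([ 0.17648983, -0.57284052,  0.23291051]), 'orientation': array([-3.13996927e+00, -1.77711774e-04,  2.98792473e-01]), 'wrist_force': array([0.3370193 , 0.5499151 , 0.30133728]), 'torque': array([-0.06976114,  0.006626  , -0.02507995]), 'grasp_force': 0.0, 'grip_width': 0.0877952767240282}
```

View pics/scene0.png

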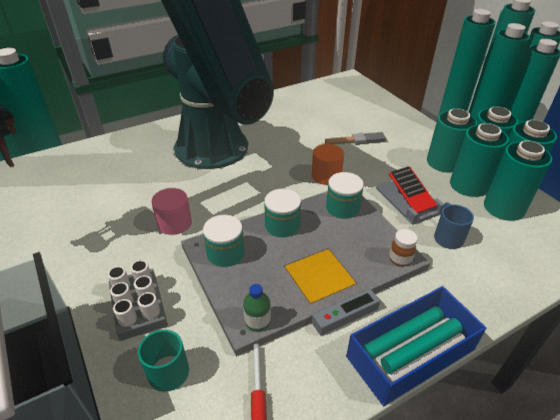

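View pics/side0.png

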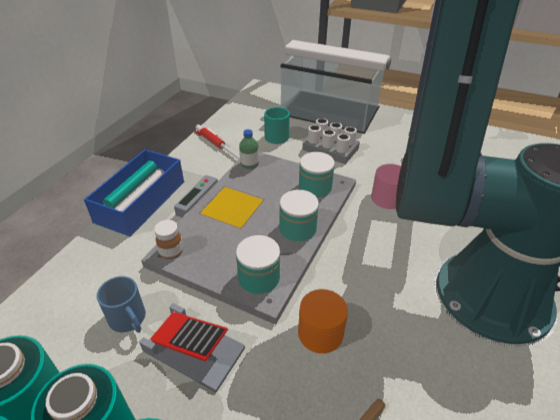

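Scene view: the three canisters (teal, white cap, tan band) have caps at about (223,230), (282,203) and (345,186). The yellow plate is at (320,275) and the pedal at (412,190).

Things that could be mistaken for a canister: pink (172,211), orange (328,163), open offcut (163,360), background teal bottles (450-540,100-180) and tubes in the blue box. I choose the three capped ones standing in a row on the deck. The side view shows the same: caps (316,162), (298,207), (258,253); plate (232,207); pedal (190,335).

```bash
cat >h.py <<'E'
import cv2,numpy as np
from workcell import arm
def ray(n,uv,z):
    c=arm.calibration(n);K=np.array(c["camera_matrix"]);T=np.array(c["pose"])
    uv=np.atleast_2d(uv).astype(float)
    d=np.c_[(uv[:,0]-K[0,2])/K[0,0],-(uv[:,1]-K[1,2])/K[1,1],-np.ones(len(uv))]@T[:3,:3].T
    return T[:3,3]+d*((z-T[2,3])/d[:,2])[:,None]
def proj(n,p):
    c=arm.calibration(n);K=np.array(c["camera_matrix"]);T=np.array(c["pose"])
    q=(np.atleast_2d(p)-T[:3,3])@T[:3,:3]
    return np.c_[K[0,0]*q[:,0]/-q[:,2]+K[0,2],K[1,1]*-q[:,1]/-q[:,2]+K[1,2]]
def blobs(m,a=60):
    cs,_=cv2.findContours(m.astype(np.uint8)*255,cv2.RETR_EXTERNAL,cv2.CHAIN_APPROX_NONE)
    return sorted([c[:,0] for c in cs if cv2.contourArea(c)>a],key=lambda c:-cv2.contourArea(c.reshape(-1,1,2)))
def hsv(im): return cv2.cvtColor(im,cv2.COLOR_RGB2HSV)
def yellow(h): return cv2.inRange(h,(18,150,110),(32,255,255))>0
def red(h): return (cv2.inRange(h,(0,170,90),(4,255,255))|cv2.inRange(h,(175,170,90),(180,255,255)))>0
def cap(n,im,guess):
    """cap circle at z=.110: white pixels near the guess, cast to plane, circle fit of hull"""
    h=hsv(im);w=cv2.inRange(h,(0,0,150),(180,60,255))>0
    u,v=guess;m=np.zeros_like(w);m[v-25:v+26,u-32:u+33]=w[v-25:v+26,u-32:u+33]
    b=blobs(m)[0];P=ray(n,b,.110)[:,:2]
    (x,y),r=cv2.minEnclosingCircle(P.astype(np.float32));return x,y,r
E
cat >m.py <<'E'
from h import *
for n,g in(("scene",[(223,230),(282,203),(345,186)]),("side",[(316,162),(298,207),(258,253)])):
    im=cv2.imread(f"pics/{n}0.png")[:,:,::-1].copy();h=hsv(im);o=im[:,:,::-1].copy()
    for q in g:
        x,y,r=cap(n,im,q); print(n,"cap",np.round([x,y,r],4))
    b=blobs(yellow(h))[0];P=ray(n,b,.025)[:,:2];R=cv2.minAreaRect(P.astype(np.float32));print("plate",R)
    for b in blobs(red(h))[:5]:
        print("red",b.mean(0).round(),cv2.contourArea(b.reshape(-1,1,2)), cv2.boxPoints(cv2.minAreaRect(b)).round().tolist())
a=cv2.imread("pics/scene0.png")[150:235,360:460];b=cv2.imread("pics/side0.png")[295:395,130:255];c=cv2.imread("pics/scene0.png")[170:275,195:370]
R=lambda i:cv2.resize(i,(400,300) ,interpolation=cv2.INTER_CUBIC)
cv2.imwrite("pics/crop1.png",np.vstack([np.hstack([R(a),R(b)]),cv2.resize(c,(800,300))]))
E
python3 m.py
```

```text
scene cap [ 0.4495 -0.1479  0.0874]
scene cap [0.4498 0.009  0.0998]
scene cap [0.4997 0.1871 0.0731]
plate ((0.635338544845581, -0.0010902509093284607), (0.12163081020116806, 0.12091916054487228), 87.89727020263672)
red [411. 194.] 422.5 [[386.0, 176.0], [403.0, 162.0], [437.0, 204.0], [420.0, 218.0]]
red [258. 406.] 361.0 [[251.0, 390.0], [265.0, 390.0], [265.0, 419.0], [251.0, 419.0]]
side cap [ 0.504  -0.1835  0.0882]
side cap [0.4528 0.008  0.0463]
side cap [0.4728 0.1819 0.0458]
plate ((0.6373559236526489, 0.0012989901006221771), (0.11940255016088486, 0.11977260559797287), 87.67152404785156)
red [193. 336.] 758.5 [[150.0, 341.0], [163.0, 305.0], [227.0, 328.0], [214.0, 364.0]]
red [211. 136.] 103.0 [[199.0, 132.0], [203.0, 127.0], [222.0, 140.0], [219.0, 145.0]]
```

View pics/crop1.png

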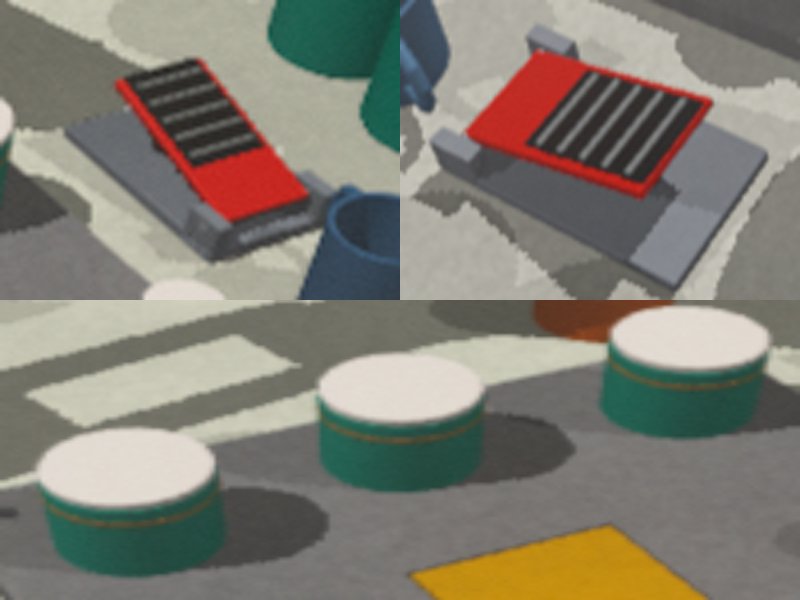

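The crop confirms the canisters by white cap and tan band. It shows the pedal treadle's four corners in both views, with the hinge at the far end beside the mug. The first cap mask leaked into the bright table, so I'll separate them by hue and triangulate the pedal corners.

```bash
cat >m2.py <<'E'
from h import *
def cap(n,im,guess):
    u,v=guess;ref=np.median(im[v-3:v+4,u-5:u+6].reshape(-1,3),0)
    lab=cv2.cvtColor(im,cv2.COLOR_RGB2LAB).astype(int);d=lab-lab[v,u]
    m=(abs(d[...,1])<4)&(abs(d[...,2])<4)&(abs(d[...,0])<40)
    w=np.zeros_like(m);w[v-28:v+29,u-34:u+35]=m[v-28:v+29,u-34:u+35]
    w=cv2.morphologyEx(w.astype(np.uint8),cv2.MORPH_OPEN,np.ones((3,3)))
    b=[b for b in blobs(w) if cv2.pointPolygonTest(b.reshape(-1,1,2),(float(u),float(v)),False)>=0][0]
    P=ray(n,cv2.convexHull(b)[:,0],.110)[:,:2].astype(np.float32)
    e=cv2.fitEllipse(P);return e
if __name__=="__main__":
  for n,g in(("scene",[(223,230),(282,203),(345,186)]),("side",[(316,162),(298,207),(258,253)])):
    im=cv2.imread(f"pics/{n}0.png")[:,:,::-1].copy()
    for q in g: e=cap(n,im,q);print(n,np.round(e[0],4),np.round(e[1],4))
  def tri(a,b):
    p=[];d=[]
    A=np.zeros((3,3));B=np.zeros(3)
    for n,uv in(("scene",a),("side",b)):
        c=np.array(arm.calibration(n)["pose"])[:3,3];r=ray(n,uv,0)[0]-c;r/=np.linalg.norm(r);M=np.eye(3)-np.outer(r,r);A+=M;B+=M@c;p.append((M,c))
    x=np.linalg.solve(A,B);return x.round(4),[round(np.linalg.norm(M@(x-c)),4) for M,c in p]
  for k,a,b in(("free+y",(410,167.6),(206.6,360)),("free-y",(389.5,174.1),(227.5,328.3)),("hinge+y",(437,205.2),(151.3,339)),("hinge-y",(417,212.9),(173.8,312.3))): print(k,*tri(a,b))
E
python3 m2.py
```

```text
scene [ 0.4682 -0.1616] [0.086  0.0889]
scene [0.4509 0.0056] [0.0857 0.0905]
scene [0.4709 0.1794] [0.0854 0.0882]
side [ 0.5084 -0.1743] [0.111 0.172]
side [0.4522 0.0078] [0.0869 0.0882]
side [0.4723 0.182 ] [0.0872 0.0887]
free+y [0.4606 0.4123 0.0657] [np.float64(0.0021), np.float64(0.0021)]
free-y [0.457  0.3426 0.0662] [np.float64(0.0009), np.float64(0.0009)]
hinge+y [0.5917 0.4025 0.0289] [np.float64(0.0012), np.float64(0.0012)]
hinge-y [0.5877 0.335  0.028 ] [np.float64(0.0015), np.float64(0.0015)]
```

```bash
cat >>h.py <<'E'
C={'a':(.469,-.160),'b':(.4515,.0067),'c':(.4715,.181)}
PL=np.array([.636,0.]);Z=.049;OFF=.047
def down(yaw): return [np.pi,0,yaw]
def F(k=6):
    f=[]
    for _ in range(k): f.append(arm.read_state()["wrist_force"]); arm.sleep(.02)
    return np.mean(f,0)
def nudge(k):
    x,y=C[k]; s=x-OFF-.010
    arm.movep([s,y,.17],down(0)); arm.move_l([s,y,Z],v=.15)
    f0=F();
    hit=arm.move_l([s+.016,y,Z],v=.02,force_limit=.0 or 1.0)
    p=arm.read_state()["position"];print(k,"hit",hit,round(p[0]-s,4),"noise f0",f0.round(2))
    px=p[0];out=[]
    for i in range(6):
        px+=.002;arm.move_l([px,y,Z],v=.02);out.append((F(2)-f0)[0].round(2))
    print("dFx",out)
    res=[]
    for lim in (1,2,3,4.5):
        arm.move_l([px-.003,y,Z],v=.05);a=arm.read_state()["position"][0]
        h=arm.move_l([px+.004,y,Z],v=.03,force_limit=lim);b=arm.read_state()["position"][0];res.append((lim,h,round(b-a,4)));px=max(px,b)
    print(res)
    arm.move_l([s,y,Z],v=.1);arm.move_l([s,y,.17],v=.2);print("t",arm.read_state()["time_s"])
E
python3 - <<'E'
from h import *
for k,(x,y) in C.items():
    print(k,[arm.solve_ik([x-OFF-.010,y,z],down(0)) is not None for z in(.17,Z)], arm.solve_ik([x-OFF-.01,y,Z],down(0)))
arm.move_gripper(.05)
nudge('a')
E
```

```text
a [True, True] [-5.26951427e-01  4.16744849e-01  2.03548727e+00 -4.44089210e-16
  6.89360532e-01  1.04384490e+00]
b [True, True] [-1.58544307e-01  3.73387726e-01  2.13630753e+00 -4.44089210e-16
  6.31897402e-01  1.41225202e+00]
c [True, True] [ 2.58784717e-01  4.26365990e-01  2.01331986e+00 -4.44089210e-16
  7.01906803e-01  1.82958104e+00]
a hit True 0.0085 noise f0 [-0.04  0.08  0.16]
dFx [np.float64(-0.04), np.float64(-0.47), np.float64(0.0), np.float64(-1.14), np.float64(-0.45), np.float64(-0.04)]
[(1, True, np.float64(0.0041)), (2, False, np.float64(0.0079)), (3, False, np.float64(0.0077)), (4.5, False, np.float64(0.0078))]
t 9.5417
```

```bash
python3 - <<'E'
from h import *
nudge('b'); nudge('c')
E
```

```text
b hit True 0.0086 noise f0 [ 0.12  0.66 -0.11]
dFx [np.float64(-3.88), np.float64(-6.67), np.float64(-7.89), np.float64(-6.98), np.float64(-7.08), np.float64(-7.57)]
[(1, True, np.float64(0.0007)), (2, True, np.float64(0.0006)), (3, True, np.float64(0.0013)), (4.5, True, np.float64(0.0026))]
t 16.5167
c hit True 0.0085 noise f0 [-0.07  0.07  0.4 ]
dFx [np.float64(-0.5), np.float64(-0.35), np.float64(-1.26), np.float64(-0.3), np.float64(-0.65), np.float64(-0.42)]
[(1, True, np.float64(0.004)), (2, False, np.float64(0.0079)), (3, False, np.float64(0.0077)), (4.5, False, np.float64(0.0077))]
t 24.2
```

B is clearly the heavy one (about 7.5 N of friction against about 1 N). Next I slide it onto the plate.

```bash
python3 - <<'E'
from h import *
b=np.array([.466,.0067]);d=PL-b;d/=np.linalg.norm(d);yaw=np.arctan2(d[1],d[0])
s=b-d*(OFF+.018);e=PL-d*OFF
arm.movep([*s,.17],down(yaw));arm.move_l([*s,Z],v=.2)
arm.move_l([*(e-d*.02),Z],v=.05)
print(F(3).round(2)); arm.move_l([*e,Z],v=.03);print(F(3).round(2))
arm.move_l([*(e-d*.05),Z],v=.15);arm.move_l([*(e-d*.05),.25],v=.25)
im={n:arm.grab_frame(n) for n in("scene","side")}
print(arm.read_state()["time_s"])
from m2 import cap
for n in im:
    cv2.imwrite(f"pics/{n}1.png",im[n][:,:,::-1])
    g=np.round(proj(n,[*PL,.104])[0]).astype(int)
    try:
        h=cap(n,im[n],g);print(n,g,h)
    except Exception as x: print(n,g,x)
cv2.imwrite("pics/v1.png",np.hstack([cv2.resize(im["scene"][170:320,180:400],(400,280)),cv2.resize(im["side"][110:320,130:350],(400,280))])[:,:,::-1])
E
```

```text
[-3.71  0.5  -3.09]
[-1.18 -0.35 -0.8 ]
31.65
scene [322 251] ((0.6416149735450745, -0.004691487178206444), (0.0853530764579773, 0.08765538036823273), 28.688716888427734)
side [230 182] ((0.6796680688858032, -0.0165100060403347), (0.1183844730257988, 0.1907963901758194), 60.930442810058594)
```

View pics/v1.png

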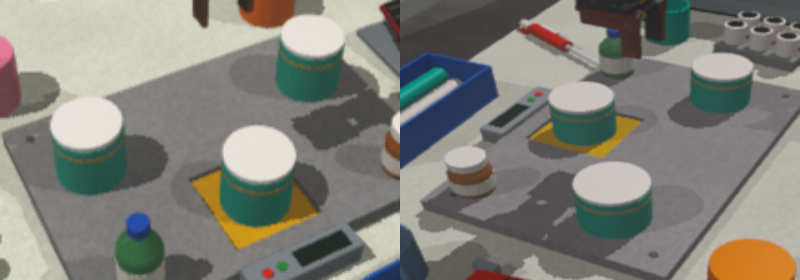

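Canister B stands on the plate, at about (323,252) in the scene view and (230,183) in the side view, and the dark well wall is visible. The other two are clear. I'll check the cap height by stereo before pressing the pedal.

```bash
python3 - <<'E'
from h import *
for n,g in(("scene",(322,251)),("side",(230,182))):
    im=cv2.imread(f"pics/{n}1.png");gr=cv2.GaussianBlur(im,(3,3),0).min(2)
    u,v=g;m=np.zeros_like(gr);m[v-26:v+27,u-32:u+33]=gr[v-26:v+27,u-32:u+33]>165
    b=[b for b in blobs(m) if cv2.pointPolygonTest(b.reshape(-1,1,2),(float(u),float(v)),False)>=0][0]
    for z in(.110,.104):
        P=ray(n,cv2.convexHull(b)[:,0],z)[:,:2].astype(np.float32);e=cv2.fitEllipse(P);print(n,z,np.round(e[0],4),np.round(e[1],4))
    # plate yellow edges at both hypotheses
h0=.377-.369
hinge=np.array([.590,.369]);free=np.array([.459,.3775]);pad=hinge+(free-hinge)/np.linalg.norm(free-hinge)*.100
print("pad",pad,[arm.solve_ik([*pad,z],down(-.06)) is not None for z in(.15,.04)],"t",arm.read_state()["time_s"])
E
```

```text
scene 0.11 [ 0.6414 -0.005 ] [0.0861 0.0883]
scene 0.104 [ 0.637  -0.0016] [0.0869 0.0891]
side 0.11 [ 0.676  -0.0167] [0.0993 0.1881]
side 0.104 [ 0.6805 -0.0234] [0.1003 0.1899]
pad [0.49020984 0.37547493] [True, True] t 31.65
```

```bash
python3 - <<'E'
from h import *
n="side";im=cv2.imread("pics/side1.png");print(im[182,200:262:4].tolist());print(im[150:215:4,230].tolist())
for T in(170,180,190,200):
    gr=im.min(2);u,v=230,182;m=np.zeros_like(gr);m[v-28:v+29,u-34:u+35]=gr[v-28:v+29,u-34:u+35]>T
    b=blobs(m,20)
    for c in b[:2]:
        r=cv2.boundingRect(c);
        print(T,r,[np.round(np.r_[cv2.fitEllipse(ray(n,cv2.convexHull(c)[:,0],z)[:,:2].astype(np.float32))[:2]],4).tolist() for z in(.11,.104)])
E
```

```text
[[132, 129, 124], [113, 110, 116], [134, 129, 125], [190, 194, 201], [191, 195, 201], [191, 195, 201], [191, 195, 202], [191, 195, 202], [191, 195, 201], [192, 195, 202], [191, 195, 202], [192, 196, 203], [130, 130, 133], [129, 128, 131], [125, 124, 127], [125, 124, 127]]
[[175, 177, 177], [157, 166, 168], [114, 122, 124], [171, 182, 184], [174, 184, 186], [111, 111, 115], [192, 195, 202], [191, 195, 202], [191, 195, 202], [191, 196, 202], [191, 195, 202], [115, 119, 124], [76, 85, 42], [74, 84, 49], [75, 85, 41], [76, 85, 43], [74, 84, 40]]
170 (196, 154, 51, 39) [[0.6774, -0.0165, 0.0967, 0.1943], [0.6819, -0.0233, 0.0976, 0.1961]]
180 (212, 172, 35, 21) [[0.6351, 0.0072, 0.0817, 0.0851], [0.6392, 0.0007, 0.0825, 0.0859]]
190 (212, 172, 35, 21) [[0.6342, 0.0078, 0.0785, 0.0823], [0.6383, 0.0013, 0.0793, 0.0831]]
```

The two views agree within 3 mm at z=0.104 and disagree by 13 mm at 0.110, so the canister is sunk and centred. Next is the pedal.

```bash
python3 - <<'E'
from h import *
p=[.490,.3755]
arm.move_gripper(.0)
arm.movep([*p,.15],down(-.06)); arm.sleep(.2); print(F(3).round(2))
arm.move_l([*p,.085],v=.1)
h=arm.move_l([*p,.036],v=.03,force_limit=18);s=arm.read_state();print(h,s["position"].round(4),s["wrist_force"].round(2))
arm.sleep(.4);s=arm.read_state();print(s["position"].round(4),s["wrist_force"].round(2))
im=arm.grab_frame("side");cv2.imwrite("pics/press.png",im[270:410,80:300,::-1].repeat(3,0).repeat(3,1))
print(s["time_s"])
E
```

```text
[ 0.32  0.1  -0.11]
True [0.4877 0.3756 0.0473] [-1.58 -0.84  9.31]
[0.4877 0.3757 0.0474] [-1.32 -0.62 10.58]
36.5833
```

View pics/press.png

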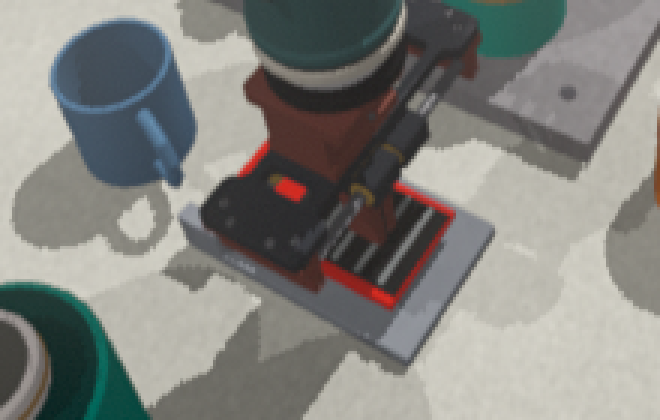

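The pedal is almost flat under the fingertips, with the treadle's front edge at (395,300) close to the base. I'll press a little further to make sure of the stop, then release.

```bash
python3 - <<'E'
from h import *
p=arm.read_state()["position"]
arm.move_l([p[0],p[1],.0455],v=.01,force_limit=22)
for _ in range(4):
    arm.sleep(.12);s=arm.read_state();print(s["position"].round(4),s["wrist_force"].round(1))
arm.move_l([p[0],p[1],.09],v=.06);arm.move_l([p[0],p[1],.25],v=.2);arm.sleep(.5)
q=arm.read_state()["joints"].copy();q[0]+=.6;arm.movej(q)
im={n:arm.grab_frame(n) for n in("scene","side")}
cv2.imwrite("pics/v2.png",np.hstack([cv2.resize(im["scene"][130:380,110:490],(400,280)),cv2.resize(im["side"][110:390,60:380],(400,350))[:280] if 0 else cv2.resize(im["side"][100:400,60:380],(400,280))])[:,:,::-1])
print(arm.read_state()["time_s"])
E
```

```text
[0.4877 0.3757 0.047 ] [-3.6 -2.  16.4]
[0.4877 0.3757 0.047 ] [-4.4 -2.9 16.8]
[0.4877 0.3757 0.0471] [-3.9 -3.1 17.5]
[0.4877 0.3757 0.047 ] [-4.5 -1.9 17.1]
41.1833
```

View pics/v2.png

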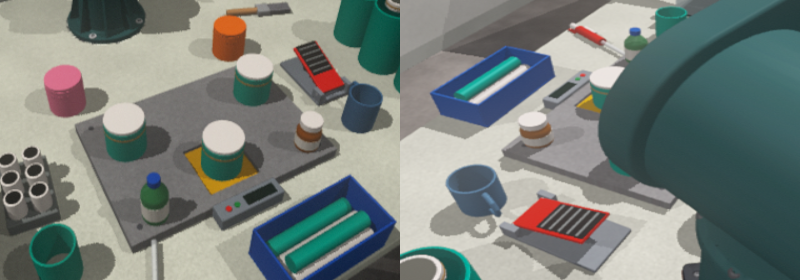

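The force rose to 17 N with no further travel, so the pedal was on its stop. It has sprung back up at (320,68) in the left view. Canister B is in the well at (222,150), the two empties and the bystanders are undisturbed, and the arm is clear.

```bash
python3 -c "
from workcell import arm
print(arm.job_done())"
```

```text
the job is handed in; nothing more can be done
None
```

The job is handed in: the heavy middle canister (b) sits sunk in the well, the pedal was pressed to its stop and came back up, and nothing else moved except the two empties, nudged about 2 cm forward and still well clear of the plate; no verdict came back.

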